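Set the length stop of the bar cutter to its click notch

ROBOT

A 6-joint arm with a two-finger parallel gripper is mounted at the origin on the work surface. World frame = base frame: x ahead of the robot, y to its left, z up, the work surface at z = 0. Lengths are in m, angles in rad, forces in N, time in s.
With the tool pointing down it reaches from about 0.3 to 0.775 m from the base axis. Payload 14.6 kg.
Tool frame: the origin (TCP) lies at the very end of the fingers, on their centre line; the grasp point (between the pads) lies 19 mm behind it; y points along the fingers, z is the direction in which the jaws open and shut, and the axes are right-handed (so a half turn about y gives the same grasp; the last joint's range is limited). The gripper opens to 94 mm and grips with 3 to 60 N. Pads are 16 mm wide; open, the fingers measure 119 mm over their backs; the gripper's body (75 mm by 177 mm) begins 78 mm behind the grasp point.
Start: joints at [-1.351, 0.3, 1.521, -0, 1.321, -0.067], TCP at [0.156, -0.528, 0.18] pointing down, gripper open.
Joint ranges: [-3.03, 3.03], [-0.79, 2.21], [0.23, 2.52], [-1.04, 4.18], [0, 3.07], [-2.55, 2.55]. Speed limits (rad/s): [2.22, 2.22, 2.57, 3.14, 3.14, 3.14].

INTERFACE

Orientations are given as [roll, pitch, yaw] about the fixed x, y, z axes, in that order (R = Rz(yaw) Ry(pitch) Rx(roll)).
In Python, from station import get_obs, camera, hand_in, masks_of gives the robot as it stands.
- The arm moves only by the shell command python3 -m jog 'ROWS' [FORCE]. ROWS is text: rows parted by semicolons, each of 7 numbers parted by spaces: the shift along the world's x, y, z in mm, then the turn, a rotation vector about the world's x, y, z in degrees, then the closure, from 0 (fully open) to 1 (shut). A call has 1 to 10 rows; each row is the pose to reach, as a shift and turn from the pose measured when the call began; what a row does not reach only later rows make up. A row lasts 1/12 s, in which the tool goes at most 41.7 mm and 7.16 degrees, less where a joint would pass 70% of its speed; a pose out of reach is approached as far as the arm can. A call with a gripper value outside its range is refused whole. The fingers move at their own pace and stop on an object; FORCE is the grip in N (left out, the last holds). Time passes only in rows, so rows that repeat a pose let the fingers close. It gives the time, the measured TCP pose, the force and the opening at its end, in the units of the state.
- get_obs(): the state, without advancing time (a new reading comes with each control period).
- camera(name): name is "side" or "top" or "wrist"; returns a dict with "img" (420x560x3 uint8, red, green, blue), "range_z" (420x560 float32, m along the optical axis (not along the pixel's ray), 0 where there is no reading), "fx", "fy", "cx", "cy" (pixels), "rvec" (rotation vector, rad) and "tvec" (3), from world to camera coordinates, as OpenCV has them. Camera axes: x right, y down, z forward; pixel columns grow to the right and rows downward; lengths in m; the calibration is good to about 2 mm. A picture is of the moment at which its call begins.
- hand_in(): hands the job in, once; it reports no verdict.
Trained networks look in the newest picture that a camera, given by its name, has taken for a name from the list of things; names that differ only in an ending like _2 or _b are one class to them, and where a whole thing is asked for, a point or a joint stands for the part that bears it (a point fixed in the world has none). Each returns a list of dicts, best first, with "conf" (0 to 1); they miss things now and then, are a little off and sometimes report something else, mostly with a low value. They report only what shows in the picture. A call takes as long as a camera call.
- masks_of(thing, camera): "mask" (420x560 bool, what is visible of it) and "extent" ([left, top, right, bottom] in pixels, round what is visible of it).
The state is a dict: "time_s": time; "qpos": joint angles; "joint_vel": joint speeds; "tau": joint torques, N m; "ee_pos": TCP position; "eef_rot": TCP orientation; "force": force on the tool from outside, world axes, zero at the start; "moment": the same for the moment, N m; "grip_width": finger opening in m.
Only numpy, scipy, OpenCV 4.12 (cv2) and the standard library are available. Lean on these libraries where they do the work, as an engineer would, in place of code of your own. Each camera call takes 0.05 s, during which the arm holds its last target.

TASK

Set the bar cutter for the next batch: with your fingertips, push the blue length stop along its rail to the setting marked by the yellow clip, until its spring pin clicks down into that notch, and leave it seated there. Push it lightly, without gripping it or pulling its pin up, keep off the knife, and do not disturb the stamp, the ring cutter or the jar.

Things in the scene. Friction and masses are not known exactly. Their poses are not given: they have to be found in the camera images.
- bench: Bar cutter, fixed, pose varies. Origin on the table; base x -140..115, y -250..260 mm. White bed, top z 36 mm; behind it a steel fence (x 32..37, top z 56), the notched rail along y (see rail), and a flat aluminium scale strip (x 86..110, top z 44) with four coloured clips. The robot stands on its -x side.
- rail (a point): On the axis of the notched steel rail, at its top: bench x 65, y 0, z 56 mm, at a notch's centre. The rail is 24 mm wide and spans bench y -150..190 mm (black end stops, 3 mm higher). V notches 14 mm wide cross it every 40 mm, at bench y -80, -40, 0, 40, 80, 120 mm; the outer four have a clip beside them, the middle two none.
- carriage: Blue length stop: a block that slides along the rail (bench y -100..140 mm), axes as the bench's. Origin on the rail's axis at the rail's top, under its spring pin. Block x -22..22, y -28..28, z 2..36 mm: push on its flat end faces, y -28 or 28. It starts near the middle and stays where it is left. Force from the fingers above 40 N counts as gripping or rough handling.
- stop_plate (a point): Middle of the steel plate on the stop, standing over the bed: carriage x -103, y -20, z 7 mm; 112 mm (x) by 6 (y) by 50 high. An arm (carriage x -57..-21, y -23..7, z 5..27 mm) joins it to the blue block. A red pointer (to carriage x 46 mm, z 4..7) reaches out over the scale strip at the back.
- pin (a joint): Spring pin of the stop, upright, black knob 23 mm wide, top 64 mm above the carriage's origin. Value in m: about 0 riding on the flat rail, 0.005 dropped into a notch (the red ring under the knob then sinks from sight), negative when pulled up. Flats slide with about 1.5 N; within about 5 mm of a notch's centre the pin draws the stop in; pushing it out takes about 7 N either way.
- clip_yellow: Yellow clip on the scale strip, 12 mm wide along the rail, 30 mm deep, top 9 mm above its origin, which is at mid-width on the strip (bench x 98, z 44 mm); axes as the bench's. It marks the wanted notch: seated there, the carriage has the clip's bench y. Like clips in green, red and white mark other settings; which of the four outer notches each has varies.
- knife: Guillotine knife, fixed across the bed at its right-hand end (bench y -240..-190 mm): steel frame with two posts, bench x -141..31 mm, 200 mm high, blade raised behind a clear guard, lever with a black grip up to z 242 mm that points to the front (to bench x -227). Origin on the table. Not to be touched.
- stamp: Wooden hand stamp for biscuits, 56 mm across, 58 mm high, standing loose on the left-hand end of the bed. Origin at the centre of its underside. Leave it alone.
- cutter: Steel ring cutter, 62 mm across, 38 mm high, loose on the table behind the bar cutter. Origin at the centre of its underside. Leave it alone.
- shaker: Glass jar with a steel cap, 60 mm across, 95 mm high, loose on the table behind the bar cutter. Origin at the centre of its underside. Leave it alone.

How it is judged:
By the outcome, as a careful person would: the job done as asked, in the order asked, and still so for the second after the job is handed in, with the robot touching nothing.
It also fails if it takes over 38 s, if anything falls off the work surface, if the arm or the gripper's body presses on something with over 40 N, if the wrist force passes 120 N, or if a joint passes its speed limit or range.

## Working session

There is one attempt and no reset: what is moved stays moved. The work goes in short steps, Python scripts to look and compute and a shell command to move; the robot and the scene stay as the last step left them, time stands still between calls to the robot, and variables do not carry over. Pictures are saved under pics/ and viewed, and the job is handed in when it is done.

```bash
mkdir -p pics; ls; cat > h.py <<'E'
import numpy as np, cv2
from station import get_obs, camera, hand_in, masks_of
def save(c,n): cv2.imwrite('pics/'+n,cv2.cvtColor(c['img'],cv2.COLOR_RGB2BGR))
def pts(c):
    R=cv2.Rodrigues(np.array(c['rvec'],float))[0]; t=np.array(c['tvec'],float).ravel()
    z=c['range_z'].astype(float); v,u=np.mgrid[:z.shape[0],:z.shape[1]]
    P=np.stack([(u-c['cx'])/c['fx']*z,(v-c['cy'])/c['fy']*z,z],-1)
    return (P-t)@R, z>0
def proj(c,X):
    return cv2.projectPoints(np.array(X,float).reshape(-1,3),np.array(c['rvec'],float),np.array(c['tvec'],float),np.array([[c['fx'],0,c['cx']],[0,c['fy'],c['cy']],[0,0,1.]]),None)[0].reshape(-1,2)
E
python3 - <<'E'
from h import *
for n in ['top','side']:
    c=camera(n); save(c,n+'0.png'); W,ok=pts(c)
    R=cv2.Rodrigues(np.array(c['rvec'],float))[0]; print(n,'cam at',-R.T@np.array(c['tvec']).ravel())
    for th in ['carriage','clip_yellow','knife','bench','stamp','cutter','shaker','pin']:
        for m in masks_of(th,n)[:2]:
            k=m['mask']&ok; p=W[k]
            if len(p): print(th,round(m['conf'],2),m['extent'],k.sum(),np.median(p,0).round(4),np.percentile(p,[2],0).round(3),np.percentile(p,[98],0).round(3))
o=get_obs(); print(o)
E
```

```text
pics
top cam at [0.47231652 0.04247992 0.95521715]
carriage 0.68 [222.8, 203.6, 259.1, 317.1] 1427 [0.5162 0.0795 0.0903] [[0.387 0.053 0.062]] [[0.559 0.115 0.119]]
clip_yellow 0.69 [270.8, 199.2, 278.1, 214.9] 100 [0.5727 0.0314 0.0527] [[0.558 0.026 0.049]] [[0.586 0.037 0.056]]
clip_yellow 0.41 [296.2, 135.6, 329.2, 170.4] 1044 [ 0.6639 -0.0393  0.094 ] [[ 0.643 -0.067  0.013]] [[ 0.695 -0.014  0.098]]
knife 0.68 [358.3, 231.5, 431.8, 408.3] 5159 [ 0.4099 -0.1552  0.2001] [[ 0.28  -0.192  0.068]] [[ 0.512 -0.13   0.24 ]]
bench 0.88 [113.6, 191.0, 432.0, 410.0] 39217 [0.4489 0.0402 0.0364] [[ 0.317 -0.179  0.014]] [[0.581 0.303 0.228]]
stamp 0.63 [121.0, 287.5, 153.4, 317.1] 771 [0.396  0.2629 0.0571] [[0.37  0.245 0.044]] [[0.418 0.291 0.095]]
cutter 0.68 [173.8, 155.3, 209.2, 192.0] 451 [0.6343 0.1886 0.0209] [[ 0.603  0.155 -0.002]] [[0.663 0.214 0.04 ]]
shaker 0.7 [297.7, 136.5, 330.1, 170.0] 1040 [ 0.664  -0.0387  0.094 ] [[ 0.643 -0.067  0.013]] [[ 0.695 -0.014  0.098]]
pin 0.66 [230.3, 220.7, 244.4, 231.2] 104 [0.5304 0.0887 0.1183] [[0.522 0.079 0.114]] [[0.539 0.097 0.121
[... 1184 characters left out ...]
] [[0.543 0.101 0.121]]
{'time_s': 0.9, 'qpos': array([-1.35061669e+00,  2.99906420e-01,  1.52099723e+00, -2.10851543e-05,
        1.32070507e+00, -6.66149803e-02]), 'joint_vel': array([-1.06204665e-03, -1.39443962e-03, -3.87890859e-05,  1.83298297e-04,
        1.04458384e-03, -1.96982948e-03]), 'tau': array([ 1.69769653e-03, -5.31656957e+01, -3.52910578e+01,  7.09887478e-02,
        2.14029907e-02, -3.43476245e-05]), 'ee_pos': array([ 0.15556465, -0.52752976,  0.18004323]), 'eef_rot': array([-1.57081372e+00, -1.93144476e-05, -2.85479282e+00]), 'force': array([ 0.05219601, -0.43398029,  0.27504593]), 'moment': array([ 0.00961882,  0.0180769 , -0.04446019]), 'grip_width': 0.09398950292998556}
```

View pics/top0.png

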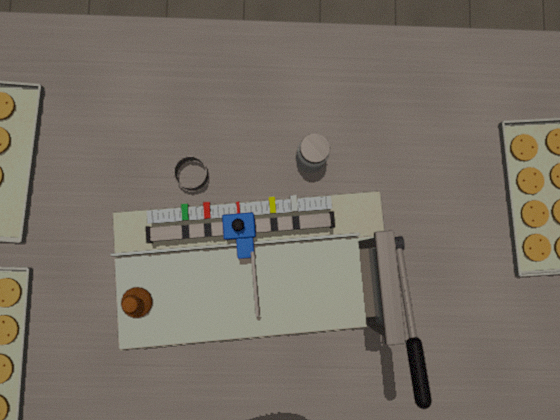

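View pics/side0.png

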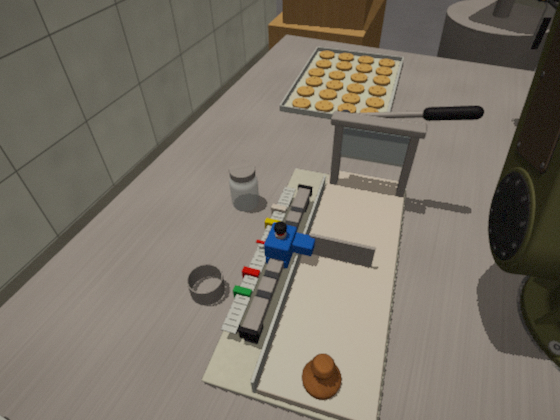

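```bash
python3 - <<'E'
from h import *
c=camera('top'); cv2.imwrite('pics/topz.png',cv2.resize(cv2.cvtColor(c['img'][185:330,140:400],cv2.COLOR_RGB2BGR),None,fx=3,fy=3,interpolation=cv2.INTER_CUBIC))
c=camera('side'); cv2.imwrite('pics/sidez.png',cv2.resize(cv2.cvtColor(c['img'][160:360,190:390],cv2.COLOR_RGB2BGR),None,fx=3,fy=3,interpolation=cv2.INTER_CUBIC))
E
```

```text
(no output)
```

View pics/topz.png

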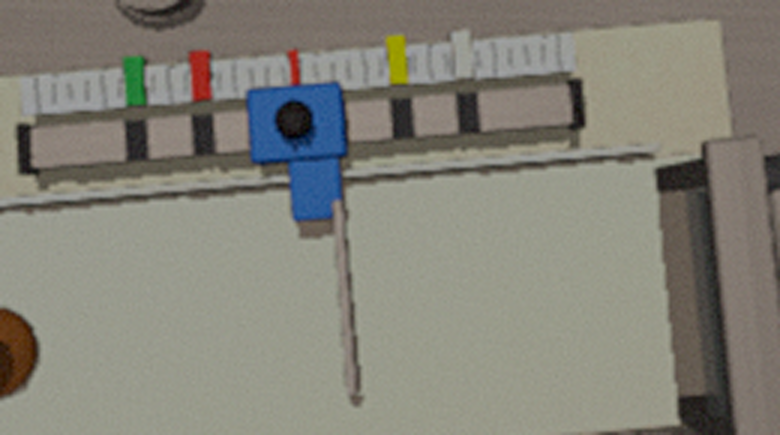

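View pics/sidez.png

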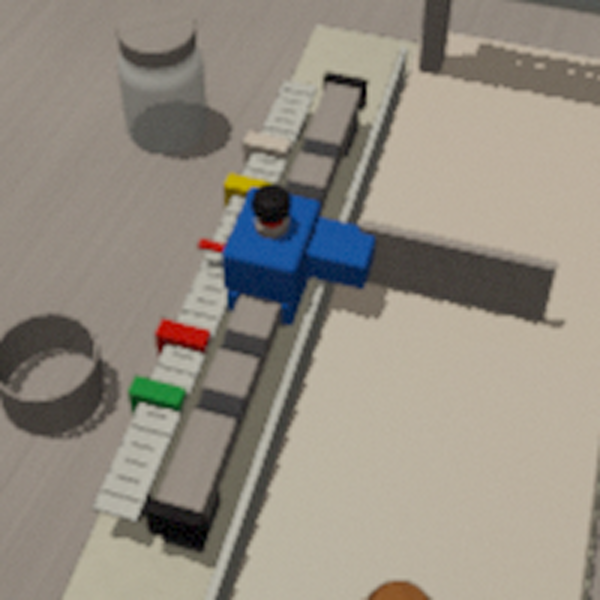

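```bash
cat >> h.py <<'E'
def ray(c,u,v,z):
    R=cv2.Rodrigues(np.array(c['rvec'],float))[0]; t=np.array(c['tvec'],float).ravel()
    o=-R.T@t; d=R.T@np.array([(u-c['cx'])/c['fx'],(v-c['cy'])/c['fy'],1]); return o+d*(z-o[2])/d[2]
def cm(c,lo,hi,box):
    h=cv2.cvtColor(c['img'],cv2.COLOR_RGB2HSV); m=cv2.inRange(h,lo,hi)
    x0,y0,x1,y1=box; k=np.zeros_like(m); k[y0:y1,x0:x1]=m[y0:y1,x0:x1]; return k>0
E
python3 - <<'E'
from h import *
from scipy.optimize import least_squares
c=camera('top'); W,ok=pts(c)
B={}
for n,lo,hi,box in [('green',(45,100,40),(75,255,255),(178,195,195,225)),('red',(0,140,60),(8,255,255),(200,198,215,225)),('yellow',(22,120,80),(35,255,255),(265,190,285,220))]:
    m=cm(c,lo,hi,box); v,u=np.nonzero(m); print(n,m.sum(),u.mean(),v.mean(),W[m&ok].mean(0)); B[n]=ray(c,u.mean(),v.mean(),.053)
# zoomed notch centres (px/3+offset) for rail z .056
f=lambda x,y:(x/3+140-.33,y/3+185-.33)
src=[];dst=[]
for n,y in [('green',120),('red',80),('yellow',-40)]: src.append((98,y));dst.append(B[n][:2]*1e3);
for (x,y),by in [((136,139),120),((203,134),80),((403,117),-40),((468,111),-80)]:
    src.append((65,by));dst.append(ray(c,*f(x,y),.052)[:2]*1e3)
src=np.array(src,float);dst=np.array(dst)
def T(p): return src@np.array([[np.cos(p[2]),-np.sin(p[2])],[np.sin(p[2]),np.cos(p[2])]]).T+p[:2]
r=least_squares(lambda p:(T(p)-dst).ravel(),[460,40,0.05]); print(r.x,np.degrees(r.x[2])); print((T(r.x)-dst).round(1))
# carriage: blue top face
p=r.x;Rb=np.array([[np.cos(p[2]),-np.sin(p[2])],[np.sin(p[2]),np.cos(p[2])]])
m=cm(c,(100,120,50),(125,255,255),(215,200,265,250))&ok; q=W[m]; t=q[(q[:,2]>.087)&(q[:,2]<.098)]
b=(t[:,:2]*1e3-p[:2])@Rb; print('blue',len(t),b.min(0),b.max(0),np.median(t[:,2])); bb=b[abs(b[:,0]-65)<22]; print(np.percentile(bb[:,1],[1,50,99]),np.percentile(b[:,0],[1,99]))
s=camera('side');Ws,oks=pts(s)
for n,lo,hi,box,by in [('green',(45,100,40),(75,255,255),(220,270,260,310),120),('yellow',(22,120,80),(35,255,255),(255,205,290,235),-40),('red',(0,140,60),(8,255,255),(240,262,262,285),80)]:
    m=cm(s,lo,hi,box)&oks; q=Ws[m]; q=q[q[:,2]>.049]; print(n,len(q),((q[:,:2].mean(0)*1e3-p[:2])@Rb))
m=cm(s,(100,120,50),(125,255,255),(255,215,320,275))&oks;q=Ws[m];t=q[(q[:,2]>.088)];b=(t[:,:2]*1e3-p[:2])@Rb;print(np.percentile(b,[2,98],axis=0),np.median(t[:,2]))
m=cm(s,(100,120,50),(125,255,255),(255,215,290,275))&oks;q=Ws[m];t=q[(q[:,2]<.085)&(q[:,2]>.065)];b=(t[:,:2]*1e3-p[:2])@Rb;print('endface',np.median(b,0),len(b))
E
```

```text
green 102 184.4313725490196 211.40196078431373 [0.55755343 0.19028331 0.05251777]
red 100 206.4 209.43 [0.5620049  0.15069453 0.05281869]
yellow 97 272.03092783505156 204.49484536082474 [0.57371643 0.03155948 0.05300092]
[4.70835084e+02 6.12461124e+01 1.00460223e-01] 5.755946790229399
[[-1.2  0.3]
 [-1.7  0. ]
 [-1.4 -0.3]
 [ 1.5 -0.8]
 [ 1.6 -0.5]
 [ 0.8  0.8]
 [ 0.3  0.5]]
blue 646 [36.55603135 -5.75721186] [84.53683228 49.84317934] 0.09198409492873119
[-5.23679226 20.64531383 48.71915021] [41.28404856 83.83682552]
green 123 [100.05467652 122.25134478]
yellow 62 [102.17684511 -32.80597048]
red 105 [100.07684489  82.21742167]
[[43.98336654 -1.01736948]
 [84.27316865 50.6964606 ]] 0.0929129981480946
endface [62.01403533 50.30053894] 186
```

The bench is yawed 5.8°, and the carriage sits at bench y≈22. Yellow is at y −40, so the stop has to move 62 mm towards −y, passing over the middle notch at y 0. I'll lift clear of the knife first, then swing over.

```bash
python3 -m jog '0 0 40 0 0 0 1; 0 0 80 0 0 0 1; 0 0 120 0 0 0 1; 0 0 160 0 0 0 1; 0 0 200 0 0 0 1; 17 32 210 0 0 5 1; 34 64 220 0 0 10 1; 51 96 220 0 0 15 1; 69 128 220 0 0 20 1; 87 160 220 0 0 25 1' 20
python3 -m jog '19 35 0 0 0 5 1; 38 70 0 0 0 10 1; 57 105 0 0 0 15 1; 76 140 0 0 0 20 1; 95 175 0 0 0 25 1; 114 210 0 0 0 30 1; 133 245 0 0 0 35 1; 152 280 0 0 0 40 1; 171 315 0 0 0 45 1; 190 350 0 0 0 50 1'
python3 -c "
from h import *
o=get_obs(); d=np.array([.527,.152,.2])-o['ee_pos'];print(o['time_s'],o['ee_pos'],np.degrees(o['eef_rot']),(d*1e3).round(1),-84.2-np.degrees(o['eef_rot'][2]),o['force'])"
```

```text
time_s: 1.93
ee_pos: [0.2429, -0.3659, 0.4002]
eef_rot: [-1.57, -0.0, -2.415]
force: [1.1, -1.4, -0.2]
grip_width: 0.0307
time_s: 2.77
ee_pos: [0.4333, -0.0138, 0.4004]
eef_rot: [-1.57, -0.0, -1.537]
force: [0.9, -0.5, 0.0]
grip_width: 0.0002
2.7667 [ 0.43334591 -0.01382339  0.40038846] [-8.99336882e+01 -1.20032741e-02 -8.80886127e+01] [  93.7  165.8 -200.4] 3.8886126999508264 [ 0.89286618 -0.52530733  0.02954842]
```

```bash
python3 -m jog '19 33 0 0 0 1 1; 38 66 0 0 0 2 1; 57 99 0 0 0 3 1; 76 132 0 0 0 4 1; 94 166 -20 0 0 3.9 1; 94 166 -60 0 0 3.9 1; 94 166 -100 0 0 3.9 1; 94 166 -140 0 0 3.9 1; 94 166 -180 0 0 3.9 1; 94 166 -200 0 0 3.9 1'
python3 - <<'E'
from h import *
o=get_obs();print(o['time_s'],o['ee_pos'],np.degrees(o['eef_rot']),o['force'])
for n in ['side','wrist']:
    c=camera(n); save(c,n+'1.png')
    print(n,proj(c,[o['ee_pos'],o['ee_pos']-[0,0,.13]]))
E
```

```text
time_s: 3.6
ee_pos: [0.5256, 0.1519, 0.1957]
eef_rot: [-1.575, -0.001, -1.469]
force: [-0.2, -0.6, 0.2]
grip_width: 0.0005
3.6 [0.52559843 0.15193303 0.19569719] [-9.02308176e+01 -4.78220614e-02 -8.41766884e+01] [-0.18792071 -0.59263479  0.18592206]
side [[266.73528769 218.93801484]
 [270.07424015 273.04275251]]
wrist [[279.21587334 236.51738306]
 [279.84288809 193.33762659]]
```

View pics/side1.png

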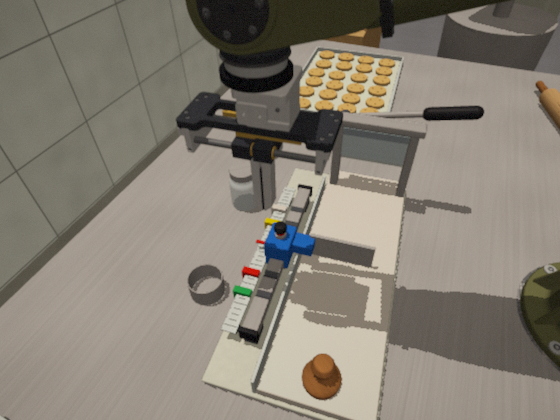

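View pics/wrist1.png

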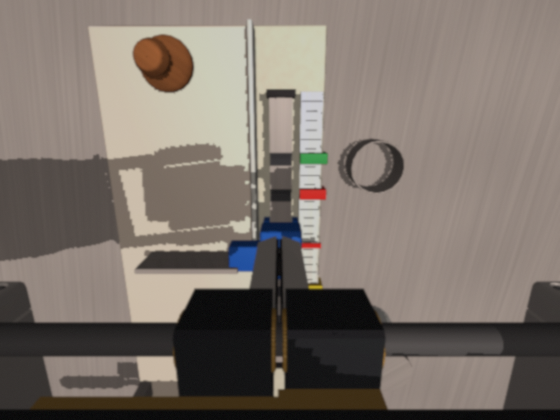

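```bash
python3 - <<'E'
from h import *
p=[470.8,61.25,.10046]
def w(x,y,z): return np.array([p[0]+x*np.cos(p[2])-y*np.sin(p[2]),p[1]+x*np.sin(p[2])+y*np.cos(p[2]),z])/1e3
for n in ['side','wrist']:
    c=camera(n)
    X=[w(65,y,56) for y in (120,80,50,190,-150)]+[w(65,85,196),w(65,85,66),w(98,120,53),w(98,80,53)]
    U=proj(c,X);print(n,U.round(0).tolist())
    im=cv2.cvtColor(c['img'],cv2.COLOR_RGB2BGR)
    for u in U: cv2.circle(im,tuple(int(round(a)) for a in u),1,(255,0,255),-1)
    im=im[150:350,180:380] if n=='side' else im[80:280,180:380]
    cv2.imwrite('pics/%s2.png'%n,cv2.resize(im,None,fx=3,fy=3,interpolation=cv2.INTER_NEAREST))
o=get_obs();b=o['ee_pos'][:2]*1e3-p[:2];c,s=np.cos(p[2]),np.sin(p[2]);print('tcp bench',c*b[0]+s*b[1],-s*b[0]+c*b[1],o['ee_pos'])
E
```

```text
side [[263.0, 294.0], [270.0, 274.0], [276.0, 260.0], [247.0, 333.0], [305.0, 186.0], [266.0, 219.0], [269.0, 273.0], [244.0, 290.0], [252.0, 270.0]]
wrist [[278.0, 159.0], [278.0, 194.0], [278.0, 220.0], [278.0, 92.0], [278.0, 363.0], [278.0, 233.0], [278.0, 192.0], [308.0, 159.0], [307.0, 194.0]]
tcp bench 65.84000996283599 84.8742092240191 [0.52779593 0.15229945 0.20180094]
```

View pics/side2.png

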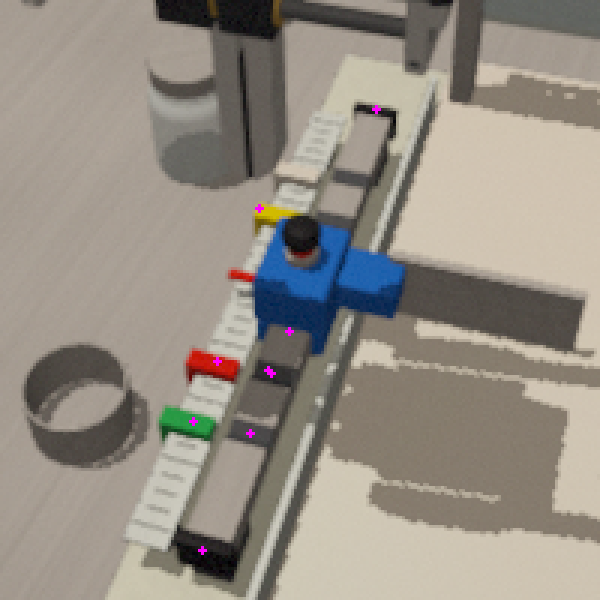

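View pics/wrist2.png

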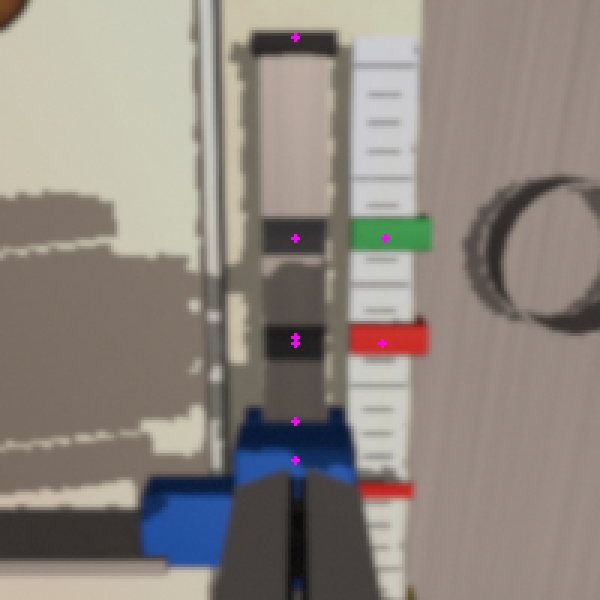

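```bash
python3 - <<'E'
from h import *
p=[470.8,61.25,.10046]
c,s=np.cos(p[2]),np.sin(p[2])
for n in ['side','top']:
    k=camera(n); W,ok=pts(k); W=W*1e3
    b=W[...,:2]-p[:2]; bx=c*b[...,0]+s*b[...,1]; by=-s*b[...,0]+c*b[...,1]
    m=ok&(W[...,2]>150)&(W[...,2]<262)&(abs(bx-65)<40)&(abs(by-85)<50)
    print(n,m.sum())
    for z in range(150,260,8):
        q=m&(W[...,2]>=z)&(W[...,2]<z+8)
        if q.sum()>3: print(z,q.sum(),np.percentile(bx[q],[3,50,97]).round(1),np.percentile(by[q],[3,50,97]).round(1))
o=get_obs();print(o['ee_pos'],o['grip_width'])
E
```

```text
side 361
222 4 [64.9 68.3 69.9] [92.1 92.9 93.7]
230 58 [55.7 67.6 75.9] [89.1 93.3 94.6]
238 101 [54.9 64.  79. ] [77.4 93.  94.5]
246 97 [54.9 64.6 78.3] [77.2 93.2 94.4]
254 101 [54.9 64.2 79.2] [76.5 93.1 94.1]
top 0
[0.52823366 0.15236416 0.20269289] 0.0005894390010506346
```

```bash
python3 -m jog '0 0 -35 0 0 0 1; 0 0 -70 0 0 0 1; 0 0 -100 0 0 0 1; 0 0 -120 0 0 0 1; 0 0 -120 0 0 0 1; 0 0 -120 0 0 0 1'
python3 - <<'E'
from h import *
p=[470.8,61.25,.10046]
c,s=np.cos(p[2]),np.sin(p[2])
k=camera('side'); save(k,'side3.png'); W,ok=pts(k); W=W*1e3
b=W[...,:2]-p[:2]; bx=c*b[...,0]+s*b[...,1]; by=-s*b[...,0]+c*b[...,1]
m=ok&(W[...,2]>60)&(W[...,2]<262)&(abs(bx-65)<20)&(abs(by-88)<15)
for z in range(60,220,6):
        q=m&(W[...,2]>=z)&(W[...,2]<z+6)
        if q.sum()>3: print(z,q.sum(),np.percentile(bx[q],[3,50,97]).round(1),np.percentile(by[q],[3,50,97]).round(1))
o=get_obs();print(o['time_s'],o['ee_pos'],o['force'],proj(k,o['ee_pos']))
E
```

```text
time_s: 4.4
ee_pos: [0.5289, 0.1525, 0.084]
eef_rot: [-1.565, 0.0, -1.469]
force: [0.2, 0.3, 1.4]
grip_width: 0.0002
108 8 [66.  69.7 73.5] [90.8 93.1 93.9]
114 27 [58.5 69.3 77.2] [91.6 93.5 94.6]
120 50 [56.  63.6 78.9] [76.  93.1 94.3]
126 45 [56.  64.9 79.1] [77.5 93.3 94.3]
132 48 [56.  64.7 79. ] [75.7 93.2 94.5]
138 47 [55.9 64.4 80.1] [80.1 93.4 95. ]
144 50 [55.9 66.6 79.2] [78.7 93.3 94.6]
150 47 [55.7 65.2 79.1] [85.6 93.6 94.4]
156 57 [55.6 66.2 79.5] [79.2 93.2 94.1]
162 50 [55.6 64.7 79.4] [81.4 93.3 94.7]
168 55 [55.4 64.3 79.8] [78.3 93.2 94.6]
174 54 [55.4 65.6 79.2] [86.  93.2 94.3]
180 30 [57.5 70.6 80.5] [92.8 93.4 94.7]
186 4 [76.9 77.8 78.8] [92.8 93.4 94.3]
204 6 [45.  45.1 45.5] [79.5 84.9 85.5]
210 5 [45.  45.  45.3] [84.9 89.4 93.9]
4.45 [0.5294243  0.15260739 0.08491519] [ 0.01000243  0.63511359 -0.45250243] [[267.31098376 265.63022253]]
```

View pics/side3.png

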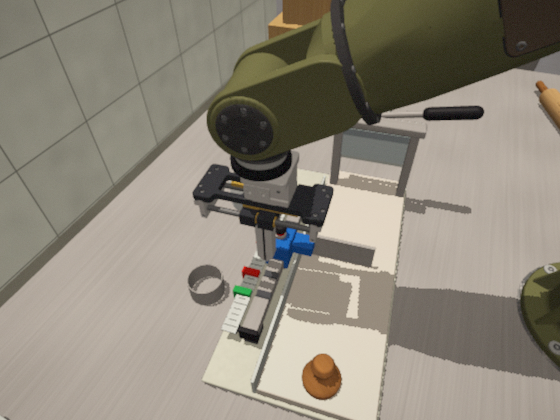

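```bash
python3 -m jog '-1 0 -12 0 0 0 1; -2 0 -24 0 0 0 1; -2 0 -35 0 0 0 1; -2 0 -35 0 0 0 1; -2 0 -35 0 0 0 1; -2 0 -35 0 0 0 1; -1.5 -5 -35 0 0 0 1; -1 -10 -35 0 0 0 1; -0.5 -15 -35 0 0 0 1; -0.5 -15 -35 0 0 0 1'
python3 - <<'E'
from h import *
p=[470.8,61.25,.10046]
c,s=np.cos(p[2]),np.sin(p[2])
k=camera('side'); cv2.imwrite('pics/side4.png',cv2.resize(cv2.cvtColor(k['img'][150:350,180:380],cv2.COLOR_RGB2BGR),None,fx=3,fy=3))
o=get_obs();b=o['ee_pos'][:2]*1e3-p[:2];print(o['time_s'],o['ee_pos'],o['force'],c*b[0]+s*b[1],-s*b[0]+c*b[1])
E
```

```text
time_s: 5.28
ee_pos: [0.5292, 0.1366, 0.0501]
eef_rot: [-1.563, 0.0, -1.47]
force: [0.7, 0.2, 0.7]
grip_width: 0.0003
5.3333 [0.5291119  0.13698206 0.05009322] [-0.1519864   0.49788031  0.50531526] 65.61315607764199 69.50206103355592
```

View pics/side4.png

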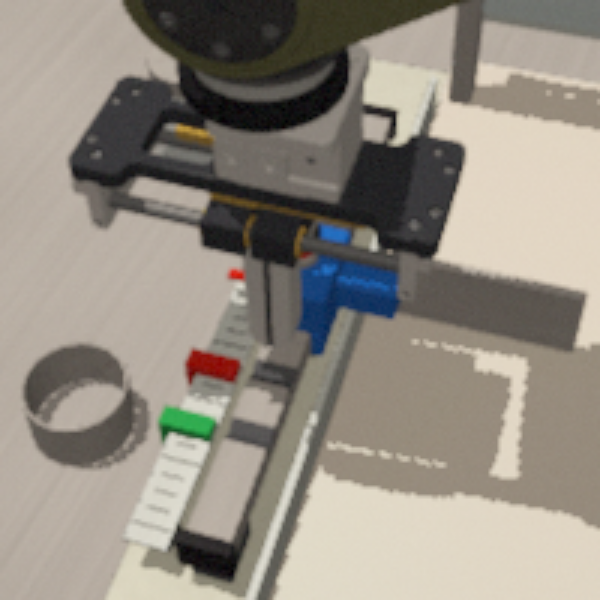

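```bash
python3 -m jog '0.3 -3 0 0 0 0 1; 0.6 -6 0 0 0 0 1; 0.9 -9 0 0 0 0 1; 1.2 -12 0 0 0 0 1; 1.5 -15 0 0 0 0 1; 1.8 -18 0 0 0 0 1; 2.1 -21 0 0 0 0 1; 2.4 -24 0 0 0 0 1; 2.7 -27 0 0 0 0 1; 3 -30 0 0 0 0 1'
cat > chk.py <<'E'
from h import *
import sys
p=[470.8,61.25,.10046]
c,s=np.cos(p[2]),np.sin(p[2])
k=camera('top'); W,ok=pts(k); W=W*1e3
b=W[...,:2]-p[:2]; bx=c*b[...,0]+s*b[...,1]; by=-s*b[...,0]+c*b[...,1]
# stop plate top (z 88) over bed
m=ok&(W[...,2]>78)&(W[...,2]<100)&(bx>-90)&(bx<0)&(by<60)&(by>-120)
print('plate y->carriage',m.sum(),np.median(by[m])+20 if m.any() else None)
r=cm(k,(0,120,50),(10,255,255),(225,185,310,235)); v,u=np.nonzero(r)
if len(u):
    q=np.array([ray(k,a,d,.0615)[:2]*1e3-p[:2] for a,d in zip(u,v)]); print('pointer',len(u),np.mean(-s*q[:,0]+c*q[:,1]),np.mean(c*q[:,0]+s*q[:,1]))
o=get_obs();b=o['ee_pos'][:2]*1e3-p[:2];print(o['time_s'],o['ee_pos'],o['force'],'tcp bench',c*b[0]+s*b[1],-s*b[0]+c*b[1])
k2=camera('side'); cv2.imwrite('pics/'+sys.argv[1],np.hstack([cv2.resize(cv2.cvtColor(i,cv2.COLOR_RGB2BGR),(400,400)) for i in (k['img'][170:330,180:340],k2['img'][150:310,220:380])]))
E
python3 chk.py s5.png
```

```text
time_s: 6.17
ee_pos: [0.5321, 0.1064, 0.05]
eef_rot: [-1.563, 0.0, -1.47]
force: [-0.3, -0.5, 0.6]
grip_width: 0.0006
plate y->carriage 44 -2.0811651242478817
6.2167 [0.53214611 0.10604967 0.05006151] [0.45076729 0.24242514 0.79564419] tcp bench 65.52982322365773 38.421330914646454
```

View pics/s5.png

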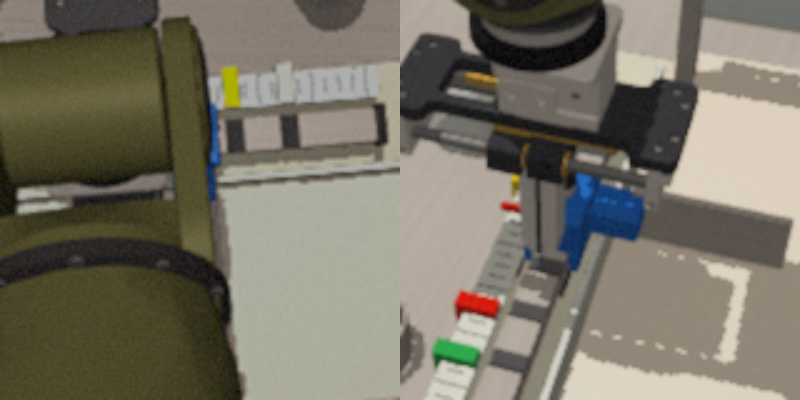

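```bash
python3 -m jog '0.3 -3 0 0 0 0 1; 0.6 -6 0 0 0 0 1; 0.9 -9 0 0 0 0 1; 1.2 -12 0 0 0 0 1; 1.5 -15 0 0 0 0 1; 1.8 -18 0 0 0 0 1; 2.1 -21 0 0 0 0 1; 2.4 -24 0 0 0 0 1; 2.7 -27 0 0 0 0 1; 3 -30 0 0 0 0 1'
python3 chk.py s6.png
```

```text
time_s: 7.1
ee_pos: [0.5352, 0.0761, 0.0501]
eef_rot: [-1.563, 0.0, -1.471]
force: [1.3, 3.2, -0.9]
grip_width: 0.0005
plate y->carriage 0 None
7.15 [0.53522394 0.07557377 0.05006052] [0.46532911 0.42501694 0.33654483] tcp bench 65.53567086584333 7.790406227472388
```

View pics/s6.png

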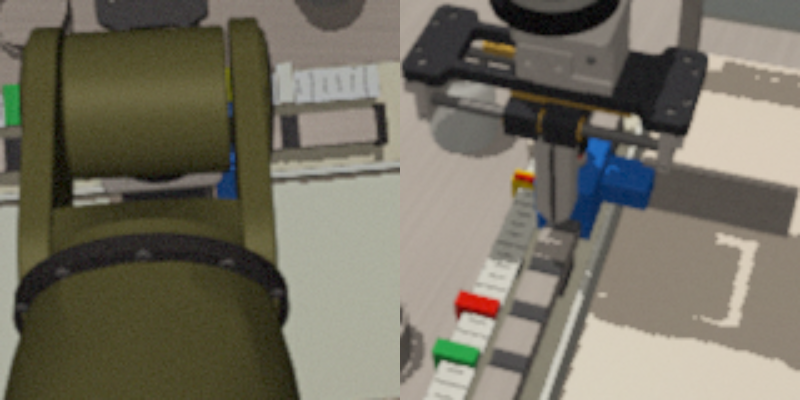

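```bash
python3 -m jog '0.2 -2 0 0 0 0 1; 0.4 -4 0 0 0 0 1; 0.6 -6 0 0 0 0 1; 0.7 -7.5 0 0 0 0 1; 0.9 -9 0 0 0 0 1; 0.9 -9 0 0 0 0 1; 0.9 -9 0 0 0 0 1'
python3 chk.py s7.png
python3 - <<'E'
from h import *
p=[470.8,61.25,.10046];c,s=np.cos(p[2]),np.sin(p[2])
k=camera('side'); W,ok=pts(k); W=W*1e3
b=W[...,:2]-p[:2]; bx=c*b[...,0]+s*b[...,1]; by=-s*b[...,0]+c*b[...,1]
m=ok&(W[...,2]>50)&(W[...,2]<83)&(bx>-90)&(bx<0)&(abs(by+57)<35)
print('plate face(+y side, expect carriage-17)',m.sum(),np.percentile(by[m],[10,50,90])+17)
E
```

```text
time_s: 7.78
ee_pos: [0.536, 0.0666, 0.0501]
eef_rot: [-1.564, -0.0, -1.471]
force: [0.0, 0.1, 0.4]
grip_width: 0.0004
plate y->carriage 0 None
7.8333 [0.53600143 0.06669077 0.05004691] [0.01191254 0.72206173 0.11221903] tcp bench 65.41835374486567 -1.125788834919713
plate face(+y side, expect carriage-17) 613 [-41.21596772 -40.11834667 -39.06525629]
```

View pics/s7.png

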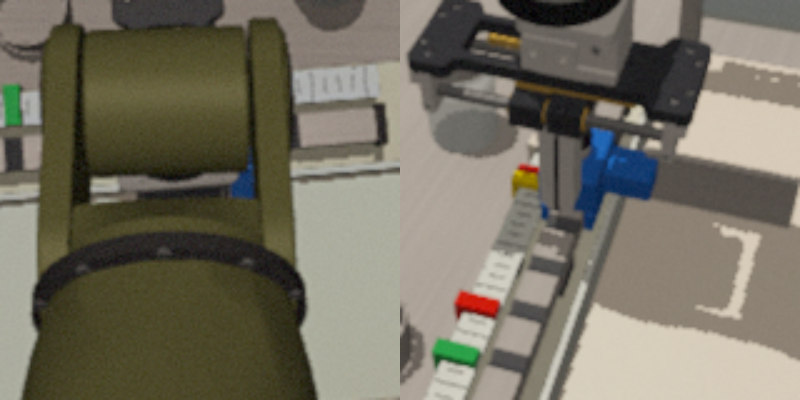

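```bash
python3 -m jog '-0.5 5 0 0 0 0 1; -1.5 15 0 0 0 0 1; -3 30 0 0 0 0 1; -5 50 0 0 0 0 1; -5 55 20 0 0 0 1; -5 55 60 0 0 0 1; -5 55 100 0 0 0 1; -5 55 140 0 0 0 1; -5 55 180 0 0 0 1; -5 55 220 0 0 0 1'
python3 -m jog '-30 25 10 0 0 0 1; -60 50 20 0 0 0 1; -90 75 30 0 0 0 1; -120 100 40 0 0 0 1; -150 125 40 0 0 0 1; -160 135 40 0 0 0 1; -160 135 40 0 0 0 1'
python3 - <<'E'
from h import *
k=camera('top');s=camera('side');save(k,'top8.png');save(s,'side8.png')
cv2.imwrite('pics/s8.png',np.hstack([cv2.resize(cv2.cvtColor(i,cv2.COLOR_RGB2BGR),(400,400),interpolation=cv2.INTER_CUBIC) for i in (k['img'][185:265,230:310],s['img'][170:250,240:320])]))
p=[470.8,61.25,.10046];c,sn=np.cos(p[2]),np.sin(p[2])
for n,K in (('top',k),('side',s)):
    W,ok=pts(K);W=W*1e3;b=W[...,:2]-p[:2];bx=c*b[...,0]+sn*b[...,1];by=-sn*b[...,0]+c*b[...,1]
    m=cm(K,(100,120,50),(125,255,255),(200,180,350,280))&ok&(abs(W[...,2]-92)<5)&(bx>44)
    print(n,'block',m.sum(),np.percentile(by[m],[1,99]) if m.any() else 0)
    q=ok&(W[...,2]>108)&(W[...,2]<135)&(abs(bx-65)<20)&(abs(by+40)<20)
    if q.any(): print('knob',q.sum(),np.percentile(W[...,2][q],[50,80,95]),np.median(bx[q]),np.median(by[q]))
o=get_obs();print(o['time_s'],o['ee_pos'],o['force'])
E
```

```text
time_s: 8.77
ee_pos: [0.5303, 0.1227, 0.2723]
eef_rot: [-1.563, -0.0, -1.471]
force: [-0.4, -0.0, 0.2]
grip_width: 0.0001
time_s: 9.35
ee_pos: [0.368, 0.2599, 0.3129]
eef_rot: [-1.562, 0.001, -1.467]
force: [0.9, -0.5, -0.0]
grip_width: 0.0007
top block 587 [-66.58753767 -13.08131773]
knob 128 [113.51056437 114.8060382  116.28382135] 62.59543042359934 -40.482847953944955
side block 377 [-63.08758459 -11.15352286]
knob 103 [114.18612105 115.25466142 116.16682339] 64.58614059482032 -35.41198815604254
9.45 [0.37009739 0.25812627 0.31234988] [-0.38304033 -0.0906166   1.27752263]
```

View pics/s8.png

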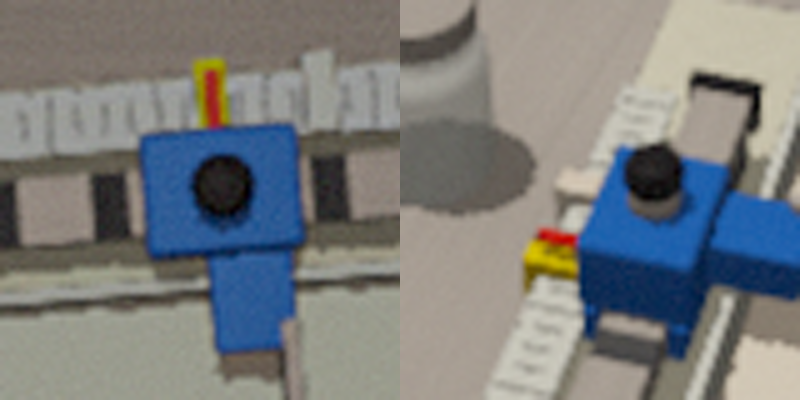

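View pics/side8.png

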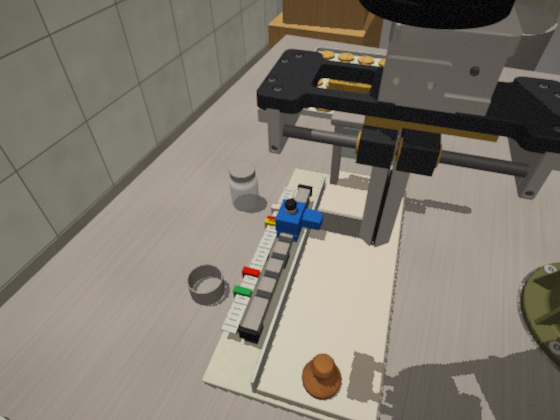

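The red pointer is centred on the yellow clip (top view, about (212,97) in the crop). The knob sits about 5 mm lower and the red ring no longer shows. The stamp, ring cutter and jar look to be where they were.

```bash
python3 -m jog '0 0 0 0 0 0 1; 0 0 0 0 0 0 1; 0 0 0 0 0 0 1; 0 0 0 0 0 0 1'; python3 -c "
from station import hand_in
print(hand_in())"
```

```text
time_s: 9.78
ee_pos: [0.3705, 0.2577, 0.3121]
eef_rot: [-1.563, -0.0, -1.47]
force: [0.0, -0.1, -0.1]
grip_width: 0.0001
the job is handed in; nothing more can be done
None
```

The blue length stop is seated in the notch marked by the yellow clip, and I handed the job in at about 9.8 s. I pushed its left end face with the closed fingertips from bench y ≈ 22 mm, over the middle notch, to y −40 mm, then backed off and lifted clear.

**Last checks**
- **Position:** The red pointer lies centred on the yellow clip. The block measures y ≈ −40 from the top camera. The side camera gave −40 from the stop plate but about −37 from the block's top face, which I put down to noise.
- **Pin:** The knob top dropped from about 119 mm to 114 mm and the red ring no longer shows, so the pin is down.
- **Force:** At the end of each move the wrist force read at most about 3 N, and it was near zero once the stop had seated. I did not see the force within the moves.
- **Other things:** The stamp, ring cutter and jar look unmoved by eye in the final pictures; I did not measure them again. The gripper stayed well away from the knife.

**Disagreement:** The cameras showed the closed fingertips ending about 25 mm above the reported TCP. I set the pushing height from the cameras, so the tips were at about z 75 mm.

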